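# Set the terracotta pots in their own saucers

### The job

Four plain terracotta pots and their four saucers stand mixed up on the painting table. Lift each pot and set it down gently (not dropped), upright and flat on the floor of the saucer made for it: large round pot in the large round saucer, small round in the small round, square in the square, oblong in the oblong, the last two turned to sit straight in their saucers. Leave the saucers where they lie, and do not push away or knock over the white piggy bank or the empty tin.

Things in the scene. Friction and masses are not known exactly. Their poses are not given: they have to be found in the camera images.
- pot_large: Plain terracotta, loose, open at the top, standing upright; origin at the centre of its underside, z up. The LARGE ROUND flower pot: 62 mm high, tapered; rim band 68 mm across and 18 mm high (vertical sides, the place to grip); below the band it narrows from 60 mm to 48 mm at the base. About 0.13 kg.
- pot_small: Plain terracotta, loose, open at the top, standing upright; origin at the centre of its underside, z up. The SMALL ROUND flower pot: 46 mm high, tapered; rim band 46 mm across and 14 mm high (vertical sides, the place to grip); below the band it narrows from 39 mm to 30 mm at the base. About 0.05 kg.
- pot_square: Plain terracotta, loose, open at the top, standing upright; origin at the centre of its underside, z up. The SQUARE pot with straight sides: 56 mm high; rim band 60 x 60 mm and 16 mm high; body below it 50 x 50 mm. Its x and y axes are parallel to its sides. About 0.13 kg.
- pot_oblong: Plain terracotta, loose, open at the top, standing upright; origin at the centre of its underside, z up. The OBLONG pot (small trough): 50 mm high; rim band 110 mm long (its x axis) and 58 mm wide (its y axis), 15 mm high; body below it 100 x 48 mm. About 0.17 kg.
- saucer_large: Plain terracotta, loose, 14 mm high, floor 5 mm thick with a raised edge all round; origin at the centre of its underside, z up. The LARGE ROUND saucer: 80 mm across the top edge, floor inside 64 mm across; made for the large round pot, whose base then rests 5 mm above the table.
- saucer_small: Plain terracotta, loose, 14 mm high, floor 5 mm thick with a raised edge all round; origin at the centre of its underside, z up. The SMALL ROUND saucer: 62 mm across the top edge, floor inside 46 mm across; made for the small round pot.
- saucer_square: Plain terracotta, loose, 14 mm high, floor 5 mm thick with a raised edge all round; origin at the centre of its underside, z up. The SQUARE saucer: 76 x 76 mm outside, floor inside 66 x 66 mm, sides parallel to its x and y axes; made for the square pot.
- saucer_oblong: Plain terracotta, loose, 14 mm high, floor 5 mm thick with a raised edge all round; origin at the centre of its underside, z up. The OBLONG saucer: 126 mm long (its x axis) and 74 mm wide (its y axis) outside, floor inside 116 x 64 mm; made for the oblong pot.
- piggy: An unpainted white ceramic piggy bank, about 95 mm long (its x axis, snout to -x), 60 mm wide, 75 mm high, loose; origin at the centre of its underside. Not part of the job.
- tin: An empty open steel tin can, 66 mm in diameter and 75 mm high, loose, upright; origin at the centre of its underside. Not part of the job.
There are look-alikes about, which are no part of the job. What is shaped like the saucer_small but purple is not meant. Leave any turquoise look-alike of the saucer_square alone.

How it is judged (in metres and radians):
At the end, for the whole second after the job is handed in: Each pot stands on the floor of its own saucer, released and at rest: centres within 14 mm, underside 1 to 8.5 mm above the saucer's, tilt under 0.1 rad; square and oblong pots within 0.3 rad of their saucers' sides; every saucer within 40 mm of its start (horizontal distance between pot_large and saucer_large below 0.014 m and z of pot_large in the frame of saucer_large between 0.001 and 0.0085 m and angle between each of pot_large, pot_small, pot_square, pot_oblong's own z axis and vertical below 0.1 rad and linear speed of each of pot_large, pot_small, pot_square, pot_oblong below 0.02 m/s and distance of each of saucer_large, saucer_small, saucer_square, saucer_oblong from where it was at the start of the episode below 0.04 m and horizontal distance between pot_small and saucer_small below 0.014 m and z of pot_small in the frame of saucer_small between 0.001 and 0.0085 m and horizontal distance between pot_square and saucer_square below 0.014 m and z of pot_square in the frame of saucer_square between 0.001 and 0.0085 m and horizontal distance between pot_oblong and saucer_oblong below 0.014 m and z of pot_oblong in the frame of saucer_oblong between 0.001 and 0.0085 m and (angle between the x axis of pot_square and the x axis of saucer_square, either way round below 0.3 rad or angle between the x axis of pot_square and the y axis of saucer_square, either way round below 0.3 rad) and angle between the x axis of pot_oblong and the x axis of saucer_oblong, either way round below 0.3 rad); the robot touches nothing.
It fails at once if the piggy bank is knocked over or pushed more than 40 mm from its place (distance of piggy from where it was at the start of the episode above 0.04 m or angle between piggy's own z axis and vertical above 0.5 rad).
It fails at once if the empty tin is knocked over or pushed more than 40 mm from its place (distance of tin from where it was at the start of the episode above 0.04 m or angle between tin's own z axis and vertical above 0.5 rad).
It fails at once if a pot is dropped: it moves faster than 0.7 m/s within 30 mm of the table top (a free fall of more than about 25 mm) ((height (world z) of pot_large below 0.03 m and linear speed of pot_large above 0.7 m/s) or (height (world z) of pot_small below 0.03 m and linear speed of pot_small above 0.7 m/s) or (height (world z) of pot_square below 0.03 m and linear speed of pot_square above 0.7 m/s) or (height (world z) of pot_oblong below 0.03 m and linear speed of pot_oblong above 0.7 m/s)).
It also fails if it takes over 106 s, if anything falls off the work surface, if the arm or the gripper's body presses on something with over 40 N, if the wrist force passes 120 N, or if a joint passes its speed limit or range.

### The arm

A 6-joint arm with a two-finger parallel gripper is mounted at the origin on the work surface. World frame = base frame: x ahead of the robot, y to its left, z up, the work surface at z = 0. Lengths are in m, angles in degrees, forces in N, time in s.
With the tool pointing down it reaches from about 0.325 to 0.875 m from the base axis. Payload 4.4 kg.
Tool frame: the origin (TCP) lies midway between the tips of the shut fingers; the grasp point (between the pads) lies tcp_to_grasp behind it (tcp_to_grasp is the distance from the TCP to the grasp point, in m); z points along the fingers, y is the line along which they close (so a half turn about z gives the same grasp; the last joint's range is limited). The gripper opens to 85 mm and grips with 20 to 120 N. Pads are 22 mm wide; open, the fingers measure 114 mm over their backs; the gripper's body (76 mm by 85 mm) begins 54 mm behind the grasp point. The pads swing forward as they close: fully open they stand 13 mm farther back than shut.
Start: joints at [68.211, 11.837, 88.321, -0, 79.842, -8.623], TCP at [0.131, 0.56, 0.231] pointing down, gripper open.
Joint ranges: [-156.59, 156.59], [-49.26, 127.26], [12.9, 141.05], [-63.56, 243.56], [4.71, 150.69], [-161.64, 161.64]. Speed limits (degrees/s): [159.86, 159.86, 180, 180, 180, 180].

### API

Orientations are given as [roll, pitch, yaw] about the fixed x, y, z axes, in that order (R = Rz(yaw) Ry(pitch) Rx(roll)).
In Python, from cell import sense, capture, calibration, sign_off, search_frame, tcp_to_grasp gives the robot as it stands.
- The arm moves only by the tool arm_command, never from a script. Its argument "deltas" is a list of rows, each an object with "delta_pos": the shift along the tool's x, y, z in cm, a list of three; "delta_rot": the turn, a rotation vector about the tool's x, y, z in rad, a list of three. A call has 1 to 5 rows; each row shifts and turns the commanded pose from where the row before left it, along the tool's axes as they then stand; what a row does not reach is not made up. A row lasts 1/12 s, in which the tool goes at most 41.7 mm and 7.16 degrees, less where a joint would pass 70% of its speed; a pose out of reach is approached as far as the arm can. A call with a gripper value outside its range is refused whole. "gripper" is the opening, from 0 (shut) to 1 (fully open), set as the call begins (left out, the last holds). The fingers move at their own pace and stop on an object; "force" is the grip in N (left out, the last holds). Time passes only in rows, so rows that do not move let the fingers close. It gives the time, the measured TCP pose, the force, the opening and the grip force at its end, in the units of the state.
- sense(): the state, without advancing time (a new reading comes with each control period).
- capture(name): name is "side" or "top"; returns the picture (480x640x3 uint8, red, green, blue); there is no depth.
- calibration(name): a dict with "K" (3x3 intrinsics, pixels), "dist" ([k1, k2, p1, p2, k3] as OpenCV has them; the pictures are not rectified), "R" (3x3) and "t" (3): a world point X has camera coordinates R X + t. Camera axes: x right, y down, z forward; pixel columns grow to the right and rows downward; lengths in m; the calibration is good to about 2 mm. A picture is of the moment at which its call begins. calibration takes no time and is no camera call.
- sign_off(): hands the job in; it is judged then, once.
Trained networks look in the newest picture that a camera, given by its name, has taken for a name from the list of things; names that differ only in an ending like _2 or _b are one class to them, and where a whole thing is asked for, a point or a joint stands for the part that bears it (a point fixed in the world has none). Each returns a list of dicts, best first, with "p" (0 to 1); they miss things now and then, are a little off and sometimes report something else, mostly with a low value. They report only what shows in the picture. A call takes as long as a camera call. They do not tell look-alikes from the thing itself.
- search_frame(thing, camera): "bbox" ([left, top, right, bottom] in pixels, round what is visible of it).
The state is a dict: "time": time; "joint_pos": joint angles; "qd": joint speeds; "joint_torque": joint torques, N m; "tcp_pos": TCP position; "ee_rot": TCP orientation; "ft_force": force on the tool from outside, world axes, zero at the start; "torque": the same for the moment, N m; "width": opening from 0.0 (shut) to 1.0 (fully open); "grip_force": force on a finger pad.
Only numpy, scipy, OpenCV 4.12 (cv2) and the standard library are available. Lean on these libraries where they do the work, as an engineer would, in place of code of your own. Each camera call takes 0.05 s, during which the arm holds its last target. There are 200 camera calls.

## Working session

There is one attempt and no reset: what is moved stays moved. The work goes in short steps, Python scripts to look and compute and a tool call to move; the robot and the scene stay as the last step left them, time stands still between calls to the robot, and variables do not carry over. Pictures are saved under pics/ and viewed, at most 14 in all, crops included, and the job is handed in when it is done.

Besides the shell and the picture viewer there is one more tool, called after "Call:" as name(argument=value, ...) on one line, values as JSON. arm_command: Moves the arm, as the interface text tells. Its arguments: {"type":"object","properties":{"deltas":{"type":"array"},"gripper":{"type":"number"},"force":{"type":"number"}},"required":["deltas"]}

```bash
mkdir -p pics; ls; python3 - <<'E'
from cell import *
import cv2,numpy as np
print(sense(), tcp_to_grasp)
for c in("top","side"):
    im=capture(c); cv2.imwrite(f"pics/{c}0.png",im[:,:,::-1])
    k=calibration(c); print(c,{a:np.round(b,4).tolist() for a,b in k.items()}, (-np.array(k["R"]).T@k["t"]).round(3))
    for t in "pot_large pot_small pot_square pot_oblong saucer_large saucer_small saucer_square saucer_oblong piggy tin".split():
        print(t,[(np.round(d["bbox"]).astype(int).tolist(),round(d["p"],2)) for d in search_frame(t,c)])
E
```

```text
pics
{'time': 0.0, 'joint_pos': array([ 6.82106896e+01,  1.18848349e+01,  8.84044046e+01, -7.96649749e-04,
        7.98423245e+01, -8.62471996e+00]), 'qd': array([ 0.02777288, -0.06648053, -0.06088913,  0.04554094,  0.02922952,
        0.0157555 ]), 'joint_torque': array([-9.59495883e-04, -3.83011472e+01, -2.91604131e+01, -3.39178050e-04,
        1.03016786e-02, -1.60260434e-06]), 'tcp_pos': array([0.13070358, 0.55917072, 0.23012323]), 'ee_rot': array([-1.79869806e+02, -1.89546020e-02,  1.66835529e+02]), 'ft_force': array([ 0.2203807 , -0.25199115, -0.16984597]), 'torque': array([ 0.02981546, -0.03341073, -0.00527711]), 'grip_force': 0.0, 'width': 0.9977545083446686} 0.0187
top {'K': [[433.5675, 0.0, 323.8488], [0.0, 433.5675, 238.684], [0.0, 0.0, 1.0]], 'dist': [0.0162, 0.0, 0.0, 0.0, 0.0], 'R': [[-0.0286, -0.9995, 0.013], [-0.9944, 0.0271, -0.1017], [0.1013, -0.0159, -0.9947]], 't': [0.0044, 0.493, 1.064]} [0.383 0.008 1.108]
pot_large [([477, 221, 506, 248], 0.64)]
pot_small [([195, 286, 219, 301], 0.81), ([328, 168, 371, 210], 0.48)]
pot_square [([265, 165, 289, 198], 0.73), ([27
[... 566 characters left out ...]
[-0.0506, 0.7456, -0.6645], [0.068, -0.6613, -0.7471]], 't': [0.4934, 0.0483, 1.0307]} [0.424 0.686 0.811]
pot_large [([322, 132, 348, 160], 0.77)]
pot_small [([367, 354, 391, 380], 0.9), ([255, 217, 293, 247], 0.61)]
pot_square [([237, 264, 268, 298], 0.88)]
pot_oblong [([321, 202, 364, 229], 0.94), ([323, 130, 348, 159], 0.24)]
saucer_large [([247, 350, 289, 386], 0.75)]
saucer_small [([393, 182, 415, 201], 0.79), ([356, 173, 380, 192], 0.66)]
saucer_square [([234, 142, 272, 161], 0.83), ([257, 220, 292, 247], 0.79)]
saucer_oblong [([269, 415, 348, 477], 0.83)]
piggy [([278, 163, 305, 192], 0.7), ([367, 357, 391, 380], 0.31)]
tin [([310, 254, 344, 304], 0.65), ([322, 203, 364, 232], 0.44)]
```

View pics/top0.png

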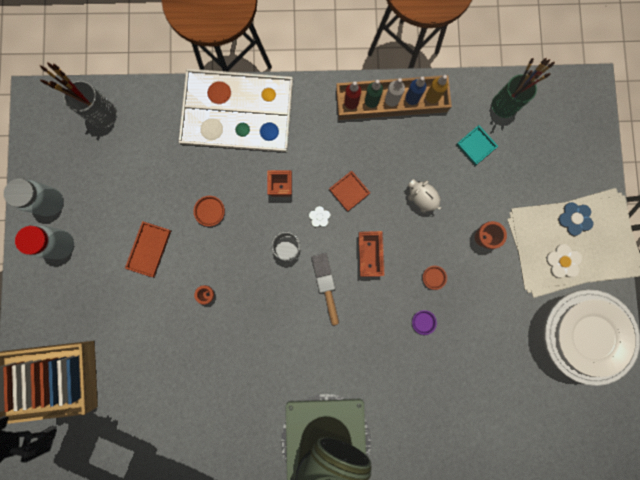

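View pics/side0.png

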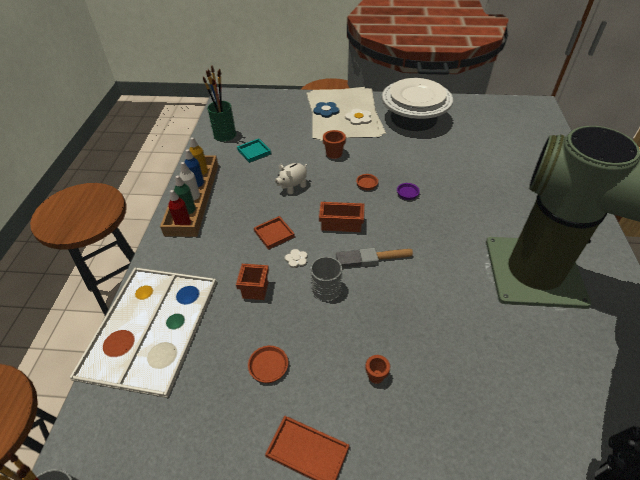

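The top view shows the pots at about: small (205,295), square (280,184), oblong (370,254) and large (491,236). The saucers are at: large (209,211), square (349,191), oblong (149,249) and small (434,278). The piggy is at (425,196) and the tin at (286,248). The purple (424,323) and turquoise (477,146) pieces are the look-alikes. Next I fit pose models to the terracotta silhouettes in both views.

```bash
cat > h.py <<'E'
import cv2,numpy as np
from cell import *
from scipy.optimize import minimize
C={c:{k:np.array(v) for k,v in calibration(c).items()} for c in("top","side")}
def proj(P,c):
    k=C[c]; return cv2.projectPoints(np.float64(P).reshape(-1,3),cv2.Rodrigues(k["R"])[0],k["t"],k["K"],k["dist"])[0][:,0]
def ray(uv,c,z):
    k=C[c]; n=cv2.undistortPoints(np.float64(uv).reshape(1,1,2),k["K"],k["dist"])[0,0]
    d=k["R"].T@np.r_[n,1]; o=-k["R"].T@k["t"]; return (o+d*(z-o[2])/d[2])[:2]
def circ(d,z): a=np.linspace(0,2*np.pi,48,False); return np.c_[d/2*np.cos(a),d/2*np.sin(a),0*a+z]
def rect(l,w,z): return np.array([[sx*l/2,sy*w/2,z] for sx in(-1,1) for sy in(-1,1)])
M=dict(pot_large=[circ(.048,0),circ(.06,.044),circ(.068,.044),circ(.068,.062)],
 pot_small=[circ(.03,0),circ(.039,.032),circ(.046,.032),circ(.046,.046)],
 pot_square=[rect(.05,.05,0),rect(.06,.06,.04),rect(.06,.06,.056)],
 pot_oblong=[rect(.1,.048,0),rect(.11,.058,.035),rect(.11,.058,.05)],
 saucer_large=[circ(.068,0),circ(.08,.014)],saucer_small=[circ(.05,0),circ(.062,.014)],
 saucer_square=[rect(.076,.076,0),rect(.076,.076,.014)],saucer_oblong=[rect(.126,.074,0),rect(.126,.074,.014)])
M={k:np.vstack(v) for k,v in M.items()}
def place(n,p):
    c,s=np.cos(p[3]),np.sin(p[3]); return M[n]@np.array([[c,-s,0],[s,c,0],[0,0,1]]).T+p[:3]
def mask(im):
    h=cv2.cvtColor(im,cv2.COLOR_RGB2HSV); 
    return (((h[...,0]<14)|(h[...,0]>174))&(h[...,1]>110)&(h[...,2]>25)).astype(np.uint8)
def comp(im,uv):
    n,l,st,ce=cv2.connectedComponentsWithStats(mask(im),connectivity=8)
    i=min([j for j in range(1,n) if st[j,4]>60],key=lambda j:np.hypot(*(ce[j]-uv)))
    pts=cv2.findContours((l==i).astype(np.uint8),cv2.RETR_EXTERNAL,cv2.CHAIN_APPROX_NONE)[0]
    pts=np.vstack(pts)[:,0].astype(float)
    P=np.vstack([pts+np.array(o) for o in((-.5,-.5),(-.5,.5),(.5,-.5),(.5,.5))])
    return cv2.convexHull(np.float32(P))[:,0]
def iou(a,b):
    i=cv2.intersectConvexConvex(np.float32(a),np.float32(b))[0]
    return i/(cv2.contourArea(np.float32(a))+cv2.contourArea(np.float32(b))-i)
def fit(n,uvs,ims,yaws=(0,.4,.8,1.2,1.6,2,2.4,2.8)):
    hs={c:comp(ims[c],uvs[c]) for c in uvs}
    x0=ray(hs["top"].mean(0),"top",.02 if n[0]=="p" else .01)
    f=lambda p:sum(1-iou(cv2.convexHull(np.float32(proj(place(n,p),c)))[:,0],hs[c]) for c in hs)
    best=None
    for y in yaws:
        r=minimize(f,np.r_[x0,0,y],method="Nelder-Mead",options=dict(initial_simplex=np.r_[x0,0,y]+np.vstack([np.zeros(4),np.diag([.01,.01,.01,.2])]),maxiter=300))
        if best is None or r.fun<best.fun:best=r
    return best.x,best.fun,{c:(hs[c].min(0).tolist(),hs[c].max(0).tolist()) for c in hs}
E
python3 - <<'E'
from h import *
ims={c:cv2.imread(f"pics/{c}0.png")[:,:,::-1].copy() for c in C}
U=dict(pot_large=((491,236),(335,145)),pot_small=((205,295),(378,368)),pot_square=((280,184),(253,281)),pot_oblong=((370,254),(342,217)),
saucer_large=((209,211),(268,365)),saucer_small=((434,278),(368,183)),saucer_square=((349,191),(274,233)),saucer_oblong=((149,249),(308,450)))
for n,(a,b) in U.items():
    rnd=n.split("_")[1] in("large","small")
    p,e,h=fit(n,dict(top=a,side=b),ims,(0,) if rnd else (0,.4,.8,1.2,1.6,2,2.4,2.8))
    print(n,p.round(4),round(e,3),round(np.degrees(p[3]),1),"r",round(np.hypot(*p[:2]),3),h)
for n,a,b in(("piggy",(424,196),(291,178)),("tin",(286,248),(327,280))): print(n,ray(a,"top",.035),ray(b,"side",.035))
E
```

```text
pot_large [ 0.4873 -0.42    0.0013 -0.0818] 0.112 -4.7 r 0.643 {'top': ([475.5, 220.5], [506.5, 248.5]), 'side': ([322.5, 129.5], [345.5, 158.5])}
pot_small [0.3622 0.2872 0.0006 0.0862] 0.084 4.9 r 0.462 {'top': ([193.5, 284.5], [213.5, 304.5]), 'side': ([364.5, 354.5], [389.5, 383.5])}
pot_square [6.3460e-01 9.8000e-02 1.0000e-03 1.5458e+00] 0.099 88.6 r 0.642 {'top': ([266.5, 169.5], [291.5, 195.5]), 'side': ([235.5, 263.5], [267.5, 299.5])}
pot_oblong [ 4.5010e-01 -1.2360e-01  1.1000e-03  3.1383e+00] 0.068 179.8 r 0.467 {'top': ([358.5, 230.5], [383.5, 276.5]), 'side': ([318.5, 201.5], [363.5, 231.5])}
saucer_large [ 5.728e-01  2.809e-01 -2.000e-04 -2.500e-03] 0.063 -0.1 r 0.638 {'top': ([193.5, 195.5], [224.5, 226.5]), 'side': ([247.5, 344.5], [288.5, 382.5])}
saucer_small [ 0.3881 -0.2847  0.0004  0.1026] 0.093 5.9 r 0.481 {'top': ([422.5, 265.5], [446.5, 289.5]), 'side': ([355.5, 173.5], [377.5, 190.5])}
saucer_square [ 6.1640e-01 -7.8400e-02  2.0000e-03  2.2283e+00] 0.095 127.7 r 0.621 {'top': ([329.5, 170.5], [369.5, 210.5]), 'side': ([253.5, 215.5], [294.5, 248.5])}
saucer_oblong [4.8010e-01 4.3570e-01 1.8000e-03 2.8058e+00] 0.077 160.8 r 0.648 {'top': ([124.5, 221.5], [170.5, 276.5]), 'side': ([264.5, 415.5], [348.5, 479.5])}
piggy [ 0.59306968 -0.26451024] [ 0.59292311 -0.25755468]
tin [0.47122034 0.08534668] [0.47030298 0.0851909 ]
```

The fitted heights come out within 2 mm of the table, so the fits hold together. Next I re-check the poses with a looser mask, since shaded sides may be cut off, and plan the first move.

```bash
cat > plan.py <<'E'
import sys,math,json,numpy as np
from scipy.spatial.transform import Rotation as R
from cell import sense
# usage: plan.py x y z yaw n  -> n equal rows in tool axes (cm, rad), from the measured pose
x,y,z,yaw=map(float,sys.argv[1:5]); n=int(sys.argv[5])
s=sense(); p=s["tcp_pos"]; r=R.from_euler("xyz",s["ee_rot"],degrees=True)
y0=s["ee_rot"][2]; d=(yaw-y0+180)%360-180
g=lambda a:R.from_euler("xyz",[180,0,a],degrees=True)
step=(np.array([x,y,z])-p)/n
for i in range(n):
    print(f"pos {np.round(g(y0+d*i/n).inv().apply(step)*100,2).tolist()} rz {-math.radians(d)/n:.3f}")
print(np.round(p,4),np.round(s["ee_rot"],2),"mm/row",round(np.linalg.norm(step)*1e3,1),"deg/row",round(abs(d)/n,2))
E
python3 - <<'E'
import h
from h import *
def mask(im):
    q=cv2.cvtColor(im,cv2.COLOR_RGB2HSV); return (((q[...,0]<14)|(q[...,0]>172))&(q[...,1]>85)&(q[...,2]>12)).astype(np.uint8)
h.mask=mask
ims={c:cv2.imread(f"pics/{c}0.png")[:,:,::-1].copy() for c in C}
for n,a,b,ys in(("pot_large",(491,236),(335,145),(0,)),("pot_small",(205,295),(378,368),(0,)),("pot_square",(280,184),(253,281),(1.2,1.6,2)),("saucer_small",(434,278),(368,183),(0,)),("saucer_square",(349,191),(274,233),(2,2.4))):
    p,e,hh=fit(n,dict(top=a,side=b),ims,ys); print(n,p.round(4),round(e,3),hh)
E
python3 plan.py 0.362 0.287 0.14 90 12
```

```text
pot_large [ 0.4876 -0.4208  0.0008  0.0255] 0.085 {'top': ([474.5, 220.5], [506.5, 248.5]), 'side': ([322.5, 129.5], [345.5, 158.5])}
pot_small [0.3623 0.2871 0.0007 0.2035] 0.095 {'top': ([193.5, 284.5], [213.5, 304.5]), 'side': ([364.5, 354.5], [389.5, 383.5])}
pot_square [0.6332 0.0981 0.0021 1.5416] 0.094 {'top': ([266.5, 169.5], [291.5, 196.5]), 'side': ([235.5, 262.5], [268.5, 299.5])}
saucer_small [ 0.388  -0.2839  0.0011 -0.0318] 0.131 {'top': ([421.5, 264.5], [446.5, 289.5]), 'side': ([355.5, 173.5], [377.5, 190.5])}
saucer_square [ 6.1630e-01 -7.7800e-02  2.2000e-03  2.2203e+00] 0.122 {'top': ([328.5, 170.5], [369.5, 210.5]), 'side': ([253.5, 215.5], [294.5, 248.5])}
pos [-2.39, -1.78, 0.76] rz 0.112
pos [-2.58, -1.5, 0.76] rz 0.112
pos [-2.73, -1.2, 0.76] rz 0.112
pos [-2.84, -0.89, 0.76] rz 0.112
pos [-2.93, -0.57, 0.76] rz 0.112
pos [-2.97, -0.24, 0.76] rz 0.112
pos [-2.98, 0.1, 0.76] rz 0.112
pos [-2.95, 0.43, 0.76] rz 0.112
pos [-2.88, 0.75, 0.76] rz 0.112
pos [-2.78, 1.07, 0.76] rz 0.112
pos [-2.64, 1.37, 0.76] rz 0.112
pos [-2.47, 1.66, 0.76] rz 0.112
[0.131  0.5599 0.2313] [180.    -0.   166.83] mm/row 30.8 deg/row 6.4
```

Call:
arm_command(deltas=[{"delta_pos":[-2.39,-1.78,0.76],"delta_rot":[0,0,0.112]},{"delta_pos":[-2.58,-1.5,0.76],"delta_rot":[0,0,0.112]},{"delta_pos":[-2.73,-1.2,0.76],"delta_rot":[0,0,0.112]},{"delta_pos":[-2.84,-0.89,0.76],"delta_rot":[0,0,0.112]},{"delta_pos":[-2.93,-0.57,0.76],"delta_rot":[0,0,0.112]}], gripper=1, force=30)

```text
time: 1.52
tcp_pos: [0.2278, 0.445, 0.1931]
ee_rot: [180.0, 0.0, 134.5]
ft_force: [-0.0, 0.4, 0.8]
width: 1.0
grip_force: 0.0
```

Call:
arm_command(deltas=[{"delta_pos":[-2.97,-0.24,0.76],"delta_rot":[0,0,0.112]},{"delta_pos":[-2.98,0.1,0.76],"delta_rot":[0,0,0.112]},{"delta_pos":[-2.95,0.43,0.76],"delta_rot":[0,0,0.112]},{"delta_pos":[-2.88,0.75,0.76],"delta_rot":[0,0,0.112]},{"delta_pos":[-2.78,1.07,0.76],"delta_rot":[0,0,0.112]}])

```text
time: 1.93
tcp_pos: [0.3241, 0.3311, 0.1552]
ee_rot: [180.0, -0.0, 102.4]
ft_force: [0.6, 1.3, 0.3]
width: 1.0
grip_force: 0.0
```

Call:
arm_command(deltas=[{"delta_pos":[-2.64,1.37,0.76],"delta_rot":[0,0,0.112]},{"delta_pos":[-2.47,1.66,0.76],"delta_rot":[0,0,0.112]},{"delta_pos":[0,0,0],"delta_rot":[0,0,0]},{"delta_pos":[0,0,0],"delta_rot":[0,0,0]}])

```text
time: 2.27
tcp_pos: [0.3622, 0.2856, 0.1398]
ee_rot: [-180.0, 0.0, 89.7]
ft_force: [-0.5, 0.2, -0.0]
width: 0.997
grip_force: 0.0
```

Call:
arm_command(deltas=[{"delta_pos":[0.15,0,3.5],"delta_rot":[0,0,0]},{"delta_pos":[0,0,3.5],"delta_rot":[0,0,0]},{"delta_pos":[0,0,3.0],"delta_rot":[0,0,0]},{"delta_pos":[0,0,1.6],"delta_rot":[0,0,0]},{"delta_pos":[0,0,0.6],"delta_rot":[0,0,0]}])

```text
time: 2.68
tcp_pos: [0.3586, 0.2879, 0.0154]
ee_rot: [-179.7, 0.1, 90.0]
ft_force: [0.2, 0.2, -0.1]
width: 0.997
grip_force: 0.0
```

Call:
arm_command(deltas=[{"delta_pos":[0,0,0]},{"delta_pos":[0,0,0]},{"delta_pos":[0,0,0]},{"delta_pos":[0,0,0]},{"delta_pos":[0,0,0]}], gripper=0, force=30)

```text
validation failed for argument at $.de...
```

Call:
arm_command(deltas=[{"delta_pos":[0,0,0]},{"delta_pos":[0,0,0]},{"delta_pos":[0,0,0]}])

```text
validation failed for argument at $.de...
```

Call:
arm_command(deltas=[{"delta_pos":[0,0,0],"delta_rot":[0,0,0]},{"delta_pos":[0,0,0],"delta_rot":[0,0,0]},{"delta_pos":[0,0,0],"delta_rot":[0,0,0]},{"delta_pos":[0,0,0],"delta_rot":[0,0,0]},{"delta_pos":[0,0,0],"delta_rot":[0,0,0]}], gripper=0, force=30)

```text
time: 3.1
tcp_pos: [0.3632, 0.2894, 0.02]
ee_rot: [179.8, -0.1, 89.8]
ft_force: [-1.5, 0.2, 6.3]
width: 0.532
grip_force: 30.4
```

Call:
arm_command(deltas=[{"delta_pos":[0,0,0],"delta_rot":[0,0,0]},{"delta_pos":[0,0,0],"delta_rot":[0,0,0]},{"delta_pos":[0,0,0],"delta_rot":[0,0,0]}])

```text
time: 3.35
tcp_pos: [0.3632, 0.2893, 0.02]
ee_rot: [179.8, -0.1, 89.8]
ft_force: [-0.8, 0.8, 6.6]
width: 0.526
grip_force: 30.4
```

Call:
arm_command(deltas=[{"delta_pos":[0,0,-1.5],"delta_rot":[0,0,0]},{"delta_pos":[0,0,-3],"delta_rot":[0,0,0]},{"delta_pos":[0,0,-3],"delta_rot":[0,0,0]},{"delta_pos":[0,0,-3],"delta_rot":[0,0,0]},{"delta_pos":[-1,0,-1.5],"delta_rot":[0,0,0]}])

```text
time: 3.77
tcp_pos: [0.3641, 0.2802, 0.1427]
ee_rot: [179.6, -0.3, 89.9]
ft_force: [-0.6, 0.4, -1.1]
width: 0.528
grip_force: 30.9
```

Call:
arm_command(deltas=[{"delta_pos":[-2.5,0.16,0],"delta_rot":[0,0,0]},{"delta_pos":[-3.8,0.16,0],"delta_rot":[0,0,0]},{"delta_pos":[-3.8,0.16,0],"delta_rot":[0,0,0]},{"delta_pos":[-3.8,0.16,0],"delta_rot":[0,0,0]},{"delta_pos":[-3.8,0.16,0],"delta_rot":[0,0,0]}])

```text
time: 4.18
tcp_pos: [0.369, 0.0997, 0.1388]
ee_rot: [179.9, 0.0, 89.9]
ft_force: [1.3, 0.2, -0.4]
width: 0.531
grip_force: 30.9
```

Call:
arm_command(deltas=[{"delta_pos":[-3.8,0.16,0],"delta_rot":[0,0,0]},{"delta_pos":[-3.8,0.16,0],"delta_rot":[0,0,0]},{"delta_pos":[-3.8,0.16,0],"delta_rot":[0,0,0]},{"delta_pos":[-3.8,0.16,0],"delta_rot":[0,0,0]},{"delta_pos":[-3.8,0.16,0],"delta_rot":[0,0,0]}])

```text
time: 4.6
tcp_pos: [0.3763, -0.0909, 0.1388]
ee_rot: [179.9, 0.1, 89.8]
ft_force: [0.4, 0.1, -1.2]
width: 0.527
grip_force: 30.9
```

Call:
arm_command(deltas=[{"delta_pos":[-3.8,0.16,0],"delta_rot":[0,0,0]},{"delta_pos":[-3.8,0.16,0],"delta_rot":[0,0,0]},{"delta_pos":[-3.8,0.16,0],"delta_rot":[0,0,0]},{"delta_pos":[-3.8,0.16,0],"delta_rot":[0,0,0]},{"delta_pos":[-2,0.16,0],"delta_rot":[0,0,0]}])

```text
time: 5.02
tcp_pos: [0.3841, -0.2655, 0.1392]
ee_rot: [179.9, 0.2, 89.7]
ft_force: [-0.3, 0.4, -0.3]
width: 0.528
grip_force: 30.9
```

Call:
arm_command(deltas=[{"delta_pos":[-1,0,0],"delta_rot":[0,0,0]},{"delta_pos":[0,0,0],"delta_rot":[0,0,0]},{"delta_pos":[0,0,0],"delta_rot":[0,0,0]}])

```text
time: 5.27
tcp_pos: [0.3836, -0.2701, 0.138]
ee_rot: [-180.0, -0.1, 89.8]
ft_force: [0.1, -0.7, -0.8]
width: 0.525
grip_force: 30.9
```

Call:
arm_command(deltas=[{"delta_pos":[-0.6,0.22,0],"delta_rot":[0,0,0]},{"delta_pos":[-0.64,0.22,2],"delta_rot":[0,0,0]},{"delta_pos":[0,0,3.5],"delta_rot":[0,0,0]},{"delta_pos":[0,0,2.8],"delta_rot":[0,0,0]},{"delta_pos":[0,0,1],"delta_rot":[0,0,0]}])

```text
time: 5.68
tcp_pos: [0.3861, -0.2794, 0.0414]
ee_rot: [-179.7, -0.3, 89.9]
ft_force: [-0.3, 0.3, -0.9]
width: 0.526
grip_force: 31.0
```

Call:
arm_command(deltas=[{"delta_pos":[0,0,0],"delta_rot":[0,0,0]},{"delta_pos":[0,0,0],"delta_rot":[0,0,0]}])

```text
time: 5.85
tcp_pos: [0.3886, -0.2826, 0.0453]
ee_rot: [-180.0, -0.0, 89.9]
ft_force: [0.3, -0.0, -0.5]
width: 0.53
grip_force: 31.0
```

```bash
cat > crop.py <<'E'
import sys; from h import *
# crop.py name x y : both views round a world point, side by side
n,x,y=sys.argv[1],float(sys.argv[2]),float(sys.argv[3]); o=[]
for c in("top","side"):
    im=capture(c); cv2.imwrite(f"pics/{n}_{c}_full.png",im[:,:,::-1]); u,v=proj([[x,y,.03]],c)[0].astype(int)
    u=min(max(u,50),589); v=min(max(v,50),429)
    o.append(cv2.resize(im[v-50:v+50,u-50:u+50],None,fx=4,fy=4,interpolation=2))
    print(c,"crop origin",u-50,v-50)
cv2.imwrite(f"pics/{n}.png",np.hstack(o)[:,:,::-1])
E
python3 crop.py a 0.388 -0.284
```

```text
top crop origin 385 227
side crop origin 316 126
```

View pics/a.png

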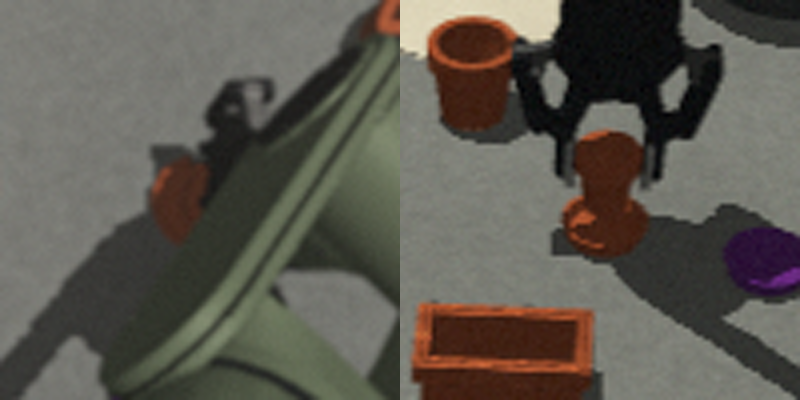

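The side half of the crop shows the small pot upright in the gripper at about crop (607,165). It is centred over its saucer, which spans crop x 562–648. Lower it now.

Call:
arm_command(deltas=[{"delta_pos":[0,0,0.6],"delta_rot":[0,0,0]},{"delta_pos":[0,0,0.6],"delta_rot":[0,0,0]},{"delta_pos":[0,0,0.4],"delta_rot":[0,0,0]},{"delta_pos":[0,0,0.25],"delta_rot":[0,0,0]},{"delta_pos":[0,0,0.1],"delta_rot":[0,0,0]}])

```text
time: 6.37
tcp_pos: [0.3879, -0.283, 0.0251]
ee_rot: [-180.0, -0.0, 89.8]
ft_force: [-2.2, 1.2, 6.8]
width: 0.532
grip_force: 31.5
```

Call:
arm_command(deltas=[{"delta_pos":[0,0,0],"delta_rot":[0,0,0]},{"delta_pos":[0,0,0],"delta_rot":[0,0,0]}])

```text
time: 6.53
tcp_pos: [0.3884, -0.2834, 0.0256]
ee_rot: [180.0, 0.0, 89.8]
ft_force: [0.1, -0.0, 0.1]
width: 0.53
grip_force: 31.0
```

Call:
arm_command(deltas=[{"delta_pos":[0,0,0.05],"delta_rot":[0,0,0]},{"delta_pos":[0,0,0],"delta_rot":[0,0,0]},{"delta_pos":[0,0,0],"delta_rot":[0,0,0]},{"delta_pos":[0,0,0],"delta_rot":[0,0,0]}], gripper=1)

```text
time: 6.87
tcp_pos: [0.3884, -0.2834, 0.0252]
ee_rot: [180.0, 0.0, 89.8]
ft_force: [1.1, -0.1, -0.9]
width: 0.997
grip_force: 0.0
```

Call:
arm_command(deltas=[{"delta_pos":[0,0,-1.5],"delta_rot":[0,0,0]},{"delta_pos":[0,0,-3],"delta_rot":[0,0,0]},{"delta_pos":[0,0,-3.5],"delta_rot":[0,0,0]},{"delta_pos":[0,0,-3.5],"delta_rot":[0,0,0]},{"delta_pos":[-1.4,1,-0.5],"delta_rot":[0,0,0]}])

```text
time: 7.28
tcp_pos: [0.4002, -0.2985, 0.1515]
ee_rot: [179.6, 0.4, 89.9]
ft_force: [2.3, -0.4, 0.2]
width: 0.999
grip_force: 0.0
```

Call:
arm_command(deltas=[{"delta_pos":[-3.1,2.25,0],"delta_rot":[0,0,0]},{"delta_pos":[-3.1,2.25,0],"delta_rot":[0,0,0]},{"delta_pos":[-3.1,2.25,0],"delta_rot":[0,0,0]},{"delta_pos":[-2,1.5,0],"delta_rot":[0,0,0]},{"delta_pos":[-1.1,0.7,0],"delta_rot":[0,0,0]}])

```text
time: 7.7
tcp_pos: [0.4892, -0.4245, 0.1452]
ee_rot: [179.9, 0.1, 89.8]
ft_force: [-0.3, -0.8, -0.5]
width: 1.002
grip_force: 0.0
```

Call:
arm_command(deltas=[{"delta_pos":[0,0,0],"delta_rot":[0,0,0]},{"delta_pos":[0,0,0],"delta_rot":[0,0,0]}])

```text
time: 7.87
tcp_pos: [0.4872, -0.4216, 0.1445]
ee_rot: [-180.0, -0.1, 89.8]
ft_force: [-0.0, 0.5, -0.2]
width: 1.004
grip_force: 0.0
```

```bash
python3 crop.py b 0.388 -0.284; python3 - <<'E'
import h
from h import *
ims={c:cv2.imread(f"pics/b_{c}_full.png")[:,:,::-1].copy() for c in C}
for n,uv in(("saucer_small",(434,278)),): 
    print([ (d["bbox"],d["p"]) for d in search_frame("pot_small","side")])
print(proj([[.388,-.284,.028]],"side"))
E
```

```text
top crop origin 385 227
side crop origin 316 126
[([361.6, 165.6, 377.7, 183.1], 0.8)]
[[366.61846501 176.80361802]]
```

View pics/b.png

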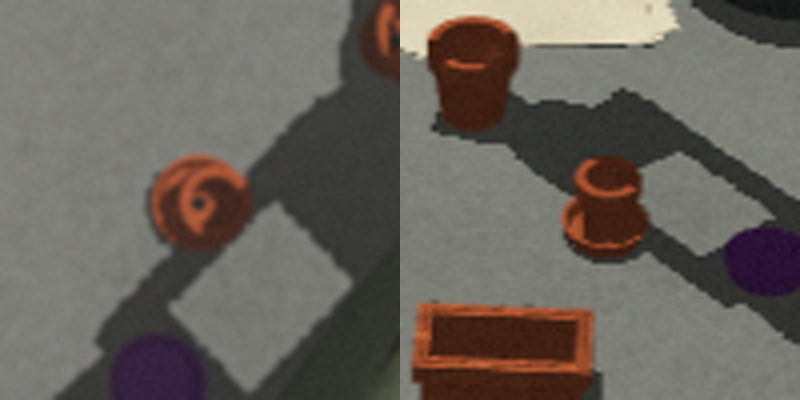

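The small pot stands upright and concentric in its saucer, at about top crop (200,202) and side crop (607,205). Next is the large pot.

Call:
arm_command(deltas=[{"delta_pos":[0,0,2.5],"delta_rot":[0,0,0]},{"delta_pos":[0,0,3],"delta_rot":[0,0,0]},{"delta_pos":[0,0,2.5],"delta_rot":[0,0,0]},{"delta_pos":[0,0,2],"delta_rot":[0,0,0]},{"delta_pos":[0,0,1.1],"delta_rot":[0,0,0]}])

```text
time: 8.43
tcp_pos: [0.4854, -0.4189, 0.0311]
ee_rot: [-179.8, -0.2, 89.9]
ft_force: [-0.7, 0.8, 0.2]
width: 0.996
grip_force: 0.0
```

Call:
arm_command(deltas=[{"delta_pos":[0,0,0.45],"delta_rot":[0,0,0]},{"delta_pos":[0,0,0],"delta_rot":[0,0,0]}])

```text
time: 8.6
tcp_pos: [0.4868, -0.4206, 0.0289]
ee_rot: [-179.9, -0.1, 89.8]
ft_force: [-0.1, 0.9, 0.6]
width: 0.998
grip_force: 0.0
```

Call:
arm_command(deltas=[{"delta_pos":[0,0,0],"delta_rot":[0,0,0]},{"delta_pos":[0,0,0],"delta_rot":[0,0,0]},{"delta_pos":[0,0,0],"delta_rot":[0,0,0]},{"delta_pos":[0,0,0],"delta_rot":[0,0,0]},{"delta_pos":[0,0,0],"delta_rot":[0,0,0]}], gripper=0, force=30)

```text
time: 9.02
tcp_pos: [0.4886, -0.4229, 0.0319]
ee_rot: [179.8, 0.2, 89.8]
ft_force: [-0.2, 0.3, 6.6]
width: 0.773
grip_force: 34.3
```

Call:
arm_command(deltas=[{"delta_pos":[0,0,0],"delta_rot":[0,0,0]},{"delta_pos":[0,0,0],"delta_rot":[0,0,0]}])

```text
time: 9.18
tcp_pos: [0.4887, -0.4229, 0.0319]
ee_rot: [179.8, 0.2, 89.8]
ft_force: [-0.5, 0.0, 6.5]
width: 0.767
grip_force: 34.3
```

Call:
arm_command(deltas=[{"delta_pos":[0,0,-1.5],"delta_rot":[0,0,0]},{"delta_pos":[0,0,-3],"delta_rot":[0,0,0]},{"delta_pos":[0,0,-3],"delta_rot":[0,0,0]},{"delta_pos":[0,0,-2.5],"delta_rot":[0,0,0]},{"delta_pos":[1,0,-0.8],"delta_rot":[0,0,0]}])

```text
time: 9.6
tcp_pos: [0.4894, -0.4152, 0.1428]
ee_rot: [179.6, 0.5, 89.7]
ft_force: [0.9, 0.2, -0.6]
width: 0.771
grip_force: 34.3
```

Call:
arm_command(deltas=[{"delta_pos":[2.5,0.4,0],"delta_rot":[0,0,0]},{"delta_pos":[3.8,0.45,0],"delta_rot":[0,0,0]},{"delta_pos":[3.8,0.45,0],"delta_rot":[0,0,0]},{"delta_pos":[3.8,0.45,0],"delta_rot":[0,0,0]},{"delta_pos":[3.8,0.45,0],"delta_rot":[0,0,0]}])

```text
time: 10.02
tcp_pos: [0.5087, -0.2317, 0.136]
ee_rot: [-179.9, -0.1, 89.8]
ft_force: [-0.2, -0.2, -1.5]
width: 0.771
grip_force: 34.3
```

Call:
arm_command(deltas=[{"delta_pos":[3.8,0.45,0],"delta_rot":[0,0,0]},{"delta_pos":[3.8,0.45,0],"delta_rot":[0,0,0]},{"delta_pos":[3.8,0.45,0],"delta_rot":[0,0,0]},{"delta_pos":[3.8,0.45,0],"delta_rot":[0,0,0]},{"delta_pos":[3.8,0.45,0],"delta_rot":[0,0,0]}])

```text
time: 10.43
tcp_pos: [0.5314, -0.042, 0.1362]
ee_rot: [-179.9, -0.1, 89.8]
ft_force: [1.0, -0.4, -2.2]
width: 0.771
grip_force: 34.3
```

Call:
arm_command(deltas=[{"delta_pos":[3.8,0.45,0],"delta_rot":[0,0,0]},{"delta_pos":[3.8,0.45,0],"delta_rot":[0,0,0]},{"delta_pos":[3.8,0.45,0],"delta_rot":[0,0,0]},{"delta_pos":[3.8,0.45,0],"delta_rot":[0,0,0]},{"delta_pos":[3.8,0.45,0],"delta_rot":[0,0,0]}])

```text
time: 10.85
tcp_pos: [0.5543, 0.1475, 0.1361]
ee_rot: [-179.9, 0.0, 89.8]
ft_force: [-0.7, -0.9, -0.5]
width: 0.772
grip_force: 34.3
```

Call:
arm_command(deltas=[{"delta_pos":[3.8,0.45,0],"delta_rot":[0,0,0]},{"delta_pos":[3.8,0.45,0],"delta_rot":[0,0,0]},{"delta_pos":[2,0.3,0],"delta_rot":[0,0,0]},{"delta_pos":[0.5,0,0],"delta_rot":[0,0,0]},{"delta_pos":[0,0,0],"delta_rot":[0,0,0]}])

```text
time: 11.27
tcp_pos: [0.5666, 0.2478, 0.136]
ee_rot: [-179.8, 0.0, 90.0]
ft_force: [0.1, -1.0, -2.1]
width: 0.773
grip_force: 34.3
```

```bash
python3 plan.py 0.573 0.279 0.055 90 4
```

```text
pos [0.78, 0.16, 2.03] rz 0.000
pos [0.78, 0.16, 2.03] rz 0.000
pos [0.78, 0.16, 2.03] rz 0.000
pos [0.78, 0.16, 2.03] rz 0.000
[0.5666 0.2478 0.136 ] [-1.7985e+02  4.0000e-02  9.0010e+01] mm/row 21.8 deg/row 0.0
```

Call:
arm_command(deltas=[{"delta_pos":[1.55,0.32,0.5],"delta_rot":[0,0,0]},{"delta_pos":[1.55,0.32,2],"delta_rot":[0,0,0]},{"delta_pos":[0,0,2.5],"delta_rot":[0,0,0]},{"delta_pos":[0,0,2.0],"delta_rot":[0,0,0]},{"delta_pos":[0,0,1],"delta_rot":[0,0,0]}])

```text
time: 11.68
tcp_pos: [0.5721, 0.2754, 0.0535]
ee_rot: [-179.6, 0.1, 89.8]
ft_force: [-0.5, -0.9, -2.8]
width: 0.771
grip_force: 34.3
```

Call:
arm_command(deltas=[{"delta_pos":[0,0,0],"delta_rot":[0,0,0]},{"delta_pos":[0,0,0],"delta_rot":[0,0,0]}])

```text
time: 11.85
tcp_pos: [0.5745, 0.2762, 0.0569]
ee_rot: [-179.9, 0.0, 89.8]
ft_force: [0.1, -0.3, -1.0]
width: 0.774
grip_force: 34.3
```

```bash
python3 crop.py c 0.573 0.281
```

```text
top crop origin 157 159
side crop origin 216 308
```

View pics/c.png

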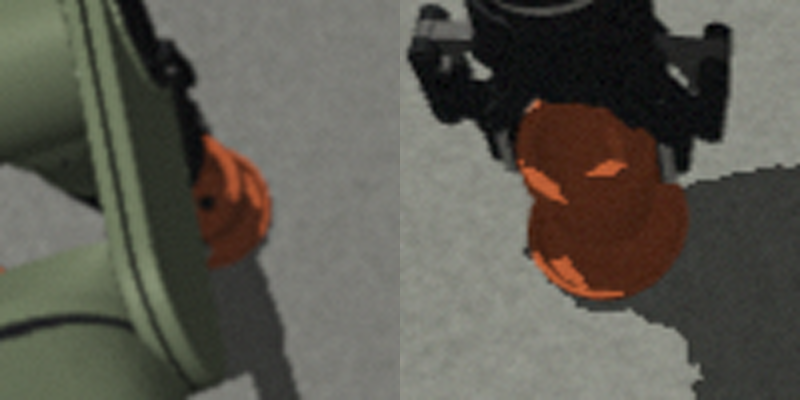

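The side half of the crop shows the large pot held over its saucer, pot at about crop (592,155) and saucer at (608,240). That offset is what perspective should give. A small y correction, then lower.

Call:
arm_command(deltas=[{"delta_pos":[0.28,-0.12,0.5],"delta_rot":[0,0,0]},{"delta_pos":[0,0,0.6],"delta_rot":[0,0,0]},{"delta_pos":[0,0,0.5],"delta_rot":[0,0,0]},{"delta_pos":[0,0,0.25],"delta_rot":[0,0,0]},{"delta_pos":[0,0,0.1],"delta_rot":[0,0,0]}])

```text
time: 12.37
tcp_pos: [0.573, 0.2798, 0.0371]
ee_rot: [-179.9, 0.0, 89.8]
ft_force: [-0.0, 0.7, -2.6]
width: 0.77
grip_force: 34.3
```

Call:
arm_command(deltas=[{"delta_pos":[0,0,0],"delta_rot":[0,0,0]},{"delta_pos":[0,0,0],"delta_rot":[0,0,0]}])

```text
time: 12.53
tcp_pos: [0.5737, 0.2799, 0.0379]
ee_rot: [-180.0, 0.0, 89.8]
ft_force: [0.1, -0.1, -1.4]
width: 0.77
grip_force: 34.3
```

Call:
arm_command(deltas=[{"delta_pos":[0,0,0.08],"delta_rot":[0,0,0]},{"delta_pos":[0,0,0.07],"delta_rot":[0,0,0]},{"delta_pos":[0,0,0],"delta_rot":[0,0,0]},{"delta_pos":[0,0,0],"delta_rot":[0,0,0]}])

```text
time: 12.87
tcp_pos: [0.5741, 0.2801, 0.037]
ee_rot: [180.0, -0.0, 89.8]
ft_force: [-0.4, 0.5, 0.5]
width: 0.77
grip_force: 34.4
```

Call:
arm_command(deltas=[{"delta_pos":[0,0,0.05],"delta_rot":[0,0,0]},{"delta_pos":[0,0,0],"delta_rot":[0,0,0]},{"delta_pos":[0,0,0],"delta_rot":[0,0,0]},{"delta_pos":[0,0,0],"delta_rot":[0,0,0]}], gripper=1)

```text
time: 13.2
tcp_pos: [0.5738, 0.2799, 0.0362]
ee_rot: [180.0, -0.0, 89.8]
ft_force: [-1.4, -0.5, 0.2]
width: 0.999
grip_force: 0.0
```

Call:
arm_command(deltas=[{"delta_pos":[0,0,-1.5],"delta_rot":[0,0,0]},{"delta_pos":[0,0,-3],"delta_rot":[0,0,0]},{"delta_pos":[0,0,-3],"delta_rot":[0,0,0]},{"delta_pos":[0,0,-2.5],"delta_rot":[0,0,0]},{"delta_pos":[-1.5,0.5,-0.5],"delta_rot":[0,0,0.026]}])

```text
time: 13.62
tcp_pos: [0.5814, 0.2682, 0.1475]
ee_rot: [179.5, -0.3, 88.5]
ft_force: [0.7, -0.1, 1.1]
width: 0.995
grip_force: 0.0
```

Call:
arm_command(deltas=[{"delta_pos":[-3.7,1.2,0],"delta_rot":[0,0,0]},{"delta_pos":[-3.7,1.2,0],"delta_rot":[0,0,0]},{"delta_pos":[-3.7,1.2,0],"delta_rot":[0,0,0]},{"delta_pos":[-3.7,1.2,0],"delta_rot":[0,0,0]},{"delta_pos":[-1.9,0.65,0],"delta_rot":[0,0,0]}])

```text
time: 14.03
tcp_pos: [0.6294, 0.0921, 0.1414]
ee_rot: [179.9, 0.1, 88.2]
ft_force: [0.4, 0.6, 0.1]
width: 0.997
grip_force: 0.0
```

Call:
arm_command(deltas=[{"delta_pos":[0,0,0],"delta_rot":[0,0,0]},{"delta_pos":[0,0,0],"delta_rot":[0,0,0]}])

```text
time: 14.2
tcp_pos: [0.6286, 0.0952, 0.1411]
ee_rot: [-180.0, -0.0, 88.2]
ft_force: [0.8, 0.4, 0.4]
width: 1.001
grip_force: 0.0
```

```bash
python3 plan.py 0.634 0.098 0.024 88.5 5; python3 crop.py d 0.573 0.281
```

```text
pos [0.06, 0.11, 2.34] rz -0.001
pos [0.06, 0.11, 2.34] rz -0.001
pos [0.06, 0.11, 2.34] rz -0.001
pos [0.06, 0.11, 2.34] rz -0.001
pos [0.06, 0.11, 2.34] rz -0.001
[0.6286 0.0952 0.1411] [-1.800e+02 -3.000e-02  8.818e+01] mm/row 23.5 deg/row 0.06
top crop origin 157 159
side crop origin 216 308
```

View pics/d.png

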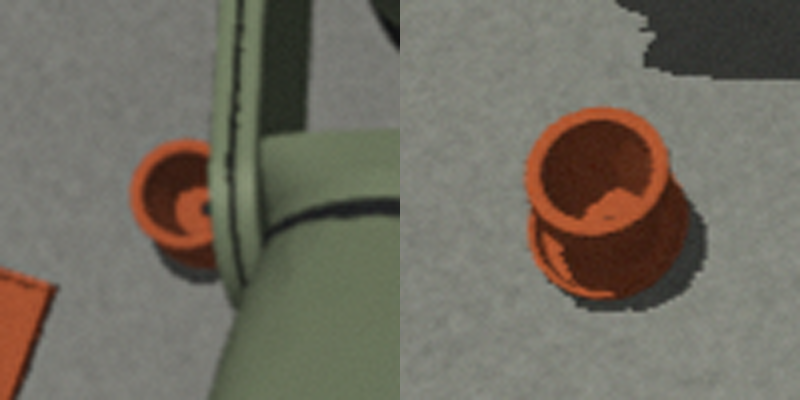

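The large pot stands upright in its saucer, rim at side crop (598,170), saucer at (608,240). Next is the square pot.

Call:
arm_command(deltas=[{"delta_pos":[0.3,0.5,2.4],"delta_rot":[0,0,0]},{"delta_pos":[0,0,3],"delta_rot":[0,0,0]},{"delta_pos":[0,0,2.8],"delta_rot":[0,0,0]},{"delta_pos":[0,0,2.0],"delta_rot":[0,0,0]},{"delta_pos":[0,0,1.0],"delta_rot":[0,0,0]}])

```text
time: 14.72
tcp_pos: [0.63, 0.1012, 0.0253]
ee_rot: [-179.6, 0.0, 88.5]
ft_force: [-1.4, 0.1, -0.7]
width: 0.997
grip_force: 0.0
```

Call:
arm_command(deltas=[{"delta_pos":[0,0,0.5],"delta_rot":[0,0,0]},{"delta_pos":[0,0,0],"delta_rot":[0,0,0]}])

```text
time: 14.88
tcp_pos: [0.6325, 0.1004, 0.0232]
ee_rot: [-179.9, -0.0, 88.4]
ft_force: [0.0, -0.3, -0.1]
width: 1.001
grip_force: 0.0
```

Call:
arm_command(deltas=[{"delta_pos":[0,0,0],"delta_rot":[0,0,0]},{"delta_pos":[0,0,0],"delta_rot":[0,0,0]},{"delta_pos":[0,0,0],"delta_rot":[0,0,0]},{"delta_pos":[0,0,0],"delta_rot":[0,0,0]},{"delta_pos":[0,0,0],"delta_rot":[0,0,0]}], gripper=0, force=30)

```text
time: 15.3
tcp_pos: [0.6352, 0.0994, 0.0263]
ee_rot: [179.8, -0.0, 88.3]
ft_force: [-0.7, 1.0, 5.9]
width: 0.694
grip_force: 34.6
```

Call:
arm_command(deltas=[{"delta_pos":[0,0,0],"delta_rot":[0,0,0]},{"delta_pos":[0,0,0],"delta_rot":[0,0,0]}])

```text
time: 15.47
tcp_pos: [0.6352, 0.0994, 0.0263]
ee_rot: [179.8, -0.0, 88.3]
ft_force: [0.2, 0.6, 6.4]
width: 0.698
grip_force: 34.6
```

```bash
python3 plan.py 0.616 -0.077 0.13 127.5 6
```

```text
pos [-2.95, -0.23, -1.73] rz -0.114
pos [-2.9, -0.57, -1.73] rz -0.114
pos [-2.82, -0.89, -1.73] rz -0.114
pos [-2.7, -1.21, -1.73] rz -0.114
pos [-2.54, -1.51, -1.73] rz -0.114
pos [-2.36, -1.79, -1.73] rz -0.114
[0.6352 0.0994 0.0263] [ 1.7977e+02 -3.0000e-02  8.8340e+01] mm/row 34.3 deg/row 6.53
```

Call:
arm_command(deltas=[{"delta_pos":[0,0,-1.5],"delta_rot":[0,0,0]},{"delta_pos":[0,0,-3],"delta_rot":[0,0,0]},{"delta_pos":[0,0,-3],"delta_rot":[0,0,0]},{"delta_pos":[0,0,-2.5],"delta_rot":[0,0,0]},{"delta_pos":[0,0,-0.4],"delta_rot":[0,0,0]}])

```text
time: 15.88
tcp_pos: [0.637, 0.0992, 0.134]
ee_rot: [179.4, -0.0, 88.3]
ft_force: [1.6, -0.0, -0.4]
width: 0.695
grip_force: 33.9
```

Call:
arm_command(deltas=[{"delta_pos":[-2.95,-0.23,0],"delta_rot":[0,0,-0.114]},{"delta_pos":[-2.9,-0.57,0],"delta_rot":[0,0,-0.114]},{"delta_pos":[-2.82,-0.89,0],"delta_rot":[0,0,-0.114]},{"delta_pos":[-2.7,-1.21,0],"delta_rot":[0,0,-0.114]},{"delta_pos":[-2.54,-1.51,0],"delta_rot":[0,0,-0.114]}])

```text
time: 16.3
tcp_pos: [0.616, -0.0488, 0.1264]
ee_rot: [-179.9, -0.1, 121.3]
ft_force: [-0.0, -0.0, -1.5]
width: 0.697
grip_force: 33.8
```

Call:
arm_command(deltas=[{"delta_pos":[-2.36,-1.79,0],"delta_rot":[0,0,-0.114]},{"delta_pos":[0,0,0],"delta_rot":[0,0,0]},{"delta_pos":[0,0,0],"delta_rot":[0,0,0]}])

```text
time: 16.55
tcp_pos: [0.6131, -0.0788, 0.1266]
ee_rot: [-179.9, -0.1, 127.3]
ft_force: [0.2, 0.1, -1.2]
width: 0.698
grip_force: 33.8
```

```bash
python3 plan.py 0.6165 -0.0775 0.052 127.5 1
```

```text
pos [-0.1, 0.35, 7.46] rz -0.004
[ 0.6131 -0.0788  0.1266] [-1.7992e+02 -1.1000e-01  1.2728e+02] mm/row 74.7 deg/row 0.22
```

Call:
arm_command(deltas=[{"delta_pos":[0,0.35,1.5],"delta_rot":[0,0,0]},{"delta_pos":[0,0,2.5],"delta_rot":[0,0,0]},{"delta_pos":[0,0,2],"delta_rot":[0,0,0]},{"delta_pos":[0,0,1],"delta_rot":[0,0,0]},{"delta_pos":[0,0,0.4],"delta_rot":[0,0,0]}])

```text
time: 16.97
tcp_pos: [0.6146, -0.0733, 0.0508]
ee_rot: [-179.8, -0.3, 127.6]
ft_force: [-0.7, -0.2, -1.9]
width: 0.695
grip_force: 33.8
```

Call:
arm_command(deltas=[{"delta_pos":[0,0,0],"delta_rot":[0,0,0]},{"delta_pos":[0,0,0],"delta_rot":[0,0,0]}])

```text
time: 17.13
tcp_pos: [0.6176, -0.0747, 0.0546]
ee_rot: [180.0, 0.0, 127.6]
ft_force: [0.1, 0.5, -0.4]
width: 0.697
grip_force: 33.8
```

```bash
python3 crop.py e 0.616 -0.078;  python3 plan.py 0.6155 -0.0765 0.0313 127.5 1
```

```text
top crop origin 299 139
side crop origin 222 175
pos [0.07, -0.31, 2.44] rz 0.001
[ 0.6184 -0.0752  0.0557] [1.7989e+02 1.4000e-01 1.2754e+02] mm/row 24.6 deg/row 0.04
```

View pics/e.png

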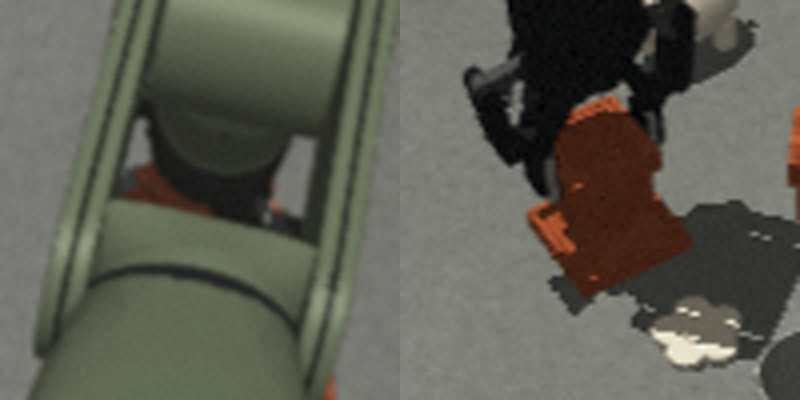

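The side half of the crop shows the square pot over the square saucer with edges parallel, the saucer's front corner at crop (587,295). The alignment looks right, so lower it.

Call:
arm_command(deltas=[{"delta_pos":[0.07,-0.25,0.7],"delta_rot":[0,0,0]},{"delta_pos":[0,0,0.7],"delta_rot":[0,0,0]},{"delta_pos":[0,0,0.5],"delta_rot":[0,0,0]},{"delta_pos":[0,0,0.25],"delta_rot":[0,0,0]},{"delta_pos":[0,0,0.1],"delta_rot":[0,0,0]}])

```text
time: 17.65
tcp_pos: [0.614, -0.076, 0.0314]
ee_rot: [-179.9, -0.1, 127.5]
ft_force: [-4.1, 1.4, 7.4]
width: 0.696
grip_force: 34.8
```

Call:
arm_command(deltas=[{"delta_pos":[0,0,0],"delta_rot":[0,0,0]},{"delta_pos":[0,0,0],"delta_rot":[0,0,0]}])

```text
time: 17.82
tcp_pos: [0.6147, -0.0761, 0.0315]
ee_rot: [180.0, 0.0, 127.5]
ft_force: [-0.0, 0.0, -1.0]
width: 0.697
grip_force: 33.8
```

Call:
arm_command(deltas=[{"delta_pos":[0,0,0.06],"delta_rot":[0,0,0]},{"delta_pos":[0,0,0.04],"delta_rot":[0,0,0]},{"delta_pos":[0,0,0],"delta_rot":[0,0,0]}])

```text
time: 18.07
tcp_pos: [0.6147, -0.0761, 0.0314]
ee_rot: [-180.0, 0.0, 127.5]
ft_force: [-3.3, 1.0, 5.3]
width: 0.701
grip_force: 34.4
```

Call:
arm_command(deltas=[{"delta_pos":[0,0,0],"delta_rot":[0,0,0]},{"delta_pos":[0,0,0],"delta_rot":[0,0,0]},{"delta_pos":[0,0,0],"delta_rot":[0,0,0]},{"delta_pos":[0,0,0],"delta_rot":[0,0,0]}], gripper=1)

```text
time: 18.4
tcp_pos: [0.6147, -0.076, 0.0304]
ee_rot: [180.0, 0.0, 127.5]
ft_force: [-0.1, -0.0, -0.2]
width: 1.006
grip_force: 0.0
```

Call:
arm_command(deltas=[{"delta_pos":[0,0,-1.5],"delta_rot":[0,0,0]},{"delta_pos":[0,0,-3],"delta_rot":[0,0,0]},{"delta_pos":[0,0,-3],"delta_rot":[0,0,0]},{"delta_pos":[0,0,-2.5],"delta_rot":[0,0,0]},{"delta_pos":[0,0,-0.5],"delta_rot":[0,0,0]}])

```text
time: 18.82
tcp_pos: [0.6183, -0.0769, 0.1414]
ee_rot: [179.6, 0.5, 127.5]
ft_force: [1.3, -0.7, 0.7]
width: 1.001
grip_force: 0.0
```

```bash
python3 plan.py 0.450 -0.1236 0.13 179.8 8
```

```text
pos [0.82, -2.02, 0.14] rz -0.114
pos [1.04, -1.92, 0.14] rz -0.114
pos [1.26, -1.79, 0.14] rz -0.114
pos [1.45, -1.63, 0.14] rz -0.114
pos [1.63, -1.46, 0.14] rz -0.114
pos [1.78, -1.26, 0.14] rz -0.114
pos [1.91, -1.05, 0.14] rz -0.114
pos [2.02, -0.83, 0.14] rz -0.114
[ 0.6183 -0.0769  0.1414] [179.64   0.46 127.53] mm/row 21.9 deg/row 6.53
```

Call:
arm_command(deltas=[{"delta_pos":[0.82,-2.02,0],"delta_rot":[0,0,-0.114]},{"delta_pos":[1.04,-1.92,0],"delta_rot":[0,0,-0.114]},{"delta_pos":[1.26,-1.79,0],"delta_rot":[0,0,-0.114]},{"delta_pos":[1.45,-1.63,0],"delta_rot":[0,0,-0.114]},{"delta_pos":[1.63,-1.46,0],"delta_rot":[0,0,-0.114]}])

```text
time: 19.23
tcp_pos: [0.5078, -0.1051, 0.1345]
ee_rot: [-180.0, -0.1, 160.5]
ft_force: [-1.2, -0.4, 0.0]
width: 0.997
grip_force: 0.0
```

Call:
arm_command(deltas=[{"delta_pos":[1.78,-1.26,0],"delta_rot":[0,0,-0.114]},{"delta_pos":[1.91,-1.05,0],"delta_rot":[0,0,-0.114]},{"delta_pos":[2.02,-0.83,0],"delta_rot":[0,0,-0.114]},{"delta_pos":[0,0,0],"delta_rot":[0,0,0]},{"delta_pos":[0,0,0],"delta_rot":[0,0,0]}])

```text
time: 19.65
tcp_pos: [0.4454, -0.1226, 0.1349]
ee_rot: [180.0, -0.0, 179.6]
ft_force: [0.6, -1.1, -0.1]
width: 1.004
grip_force: 0.0
```

```bash
python3 plan.py 0.450 -0.1236 0.019 179.8 1; python3 crop.py f 0.616 -0.078
```

```text
pos [-0.47, -0.09, 11.59] rz -0.003
[ 0.4454 -0.1226  0.1349] [ 1.7997e+02 -4.0000e-02  1.7962e+02] mm/row 116.0 deg/row 0.18
top crop origin 299 139
side crop origin 222 175
```

View pics/f.png

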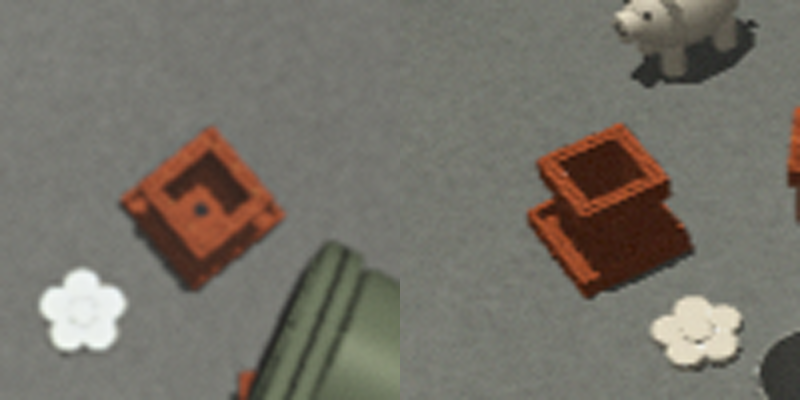

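The square pot sits straight in its saucer, at top crop (205,205) and side crop (605,190). Next is the oblong pot.

Call:
arm_command(deltas=[{"delta_pos":[-0.47,0.1,2.4],"delta_rot":[0,0,0]},{"delta_pos":[0,0,3],"delta_rot":[0,0,0]},{"delta_pos":[0,0,2.8],"delta_rot":[0,0,0]},{"delta_pos":[0,0,2.0],"delta_rot":[0,0,0]},{"delta_pos":[0,0,1.0],"delta_rot":[0,0,0]}])

```text
time: 20.17
tcp_pos: [0.4499, -0.1205, 0.0207]
ee_rot: [179.9, -0.2, 179.8]
ft_force: [-0.2, -0.4, 0.0]
width: 1.001
grip_force: 0.0
```

Call:
arm_command(deltas=[{"delta_pos":[0,0,0.4],"delta_rot":[0,0,0]},{"delta_pos":[0,0,0],"delta_rot":[0,0,0]}])

```text
time: 20.33
tcp_pos: [0.4512, -0.1215, 0.0189]
ee_rot: [180.0, -0.1, 179.8]
ft_force: [0.2, 0.6, 0.4]
width: 0.997
grip_force: 0.0
```

Call:
arm_command(deltas=[{"delta_pos":[0,0,0],"delta_rot":[0,0,0]},{"delta_pos":[0,0,0],"delta_rot":[0,0,0]},{"delta_pos":[0,0,0],"delta_rot":[0,0,0]},{"delta_pos":[0,0,0],"delta_rot":[0,0,0]},{"delta_pos":[0,0,0],"delta_rot":[0,0,0]}], gripper=0, force=40)

```text
time: 20.75
tcp_pos: [0.4528, -0.1226, 0.0213]
ee_rot: [-179.9, 0.2, 179.8]
ft_force: [0.3, 0.2, 6.7]
width: 0.675
grip_force: 44.3
```

Call:
arm_command(deltas=[{"delta_pos":[0,0,0],"delta_rot":[0,0,0]},{"delta_pos":[0,0,0],"delta_rot":[0,0,0]}])

```text
time: 20.92
tcp_pos: [0.4528, -0.1225, 0.0213]
ee_rot: [-179.9, 0.2, 179.8]
ft_force: [0.2, -0.9, 6.6]
width: 0.673
grip_force: 44.3
```

Call:
arm_command(deltas=[{"delta_pos":[0,0,-1.5],"delta_rot":[0,0,0]},{"delta_pos":[0,0,-3],"delta_rot":[0,0,0]},{"delta_pos":[0,0,-3],"delta_rot":[0,0,0]},{"delta_pos":[0,0,-3],"delta_rot":[0,0,0]},{"delta_pos":[0,0,-0.9],"delta_rot":[0,0,0]}])

```text
time: 21.33
tcp_pos: [0.4537, -0.1229, 0.1381]
ee_rot: [-179.8, 0.4, 179.8]
ft_force: [1.4, -0.8, -2.1]
width: 0.673
grip_force: 43.7
```

```bash
python3 plan.py 0.480 0.4357 0.13 161 15
```

```text
pos [-0.16, 3.72, 0.05] rz 0.022
pos [-0.08, 3.73, 0.05] rz 0.022
pos [0.0, 3.73, 0.05] rz 0.022
pos [0.08, 3.73, 0.05] rz 0.022
pos [0.16, 3.72, 0.05] rz 0.022
pos [0.25, 3.72, 0.05] rz 0.022
pos [0.33, 3.71, 0.05] rz 0.022
pos [0.41, 3.71, 0.05] rz 0.022
pos [0.49, 3.7, 0.05] rz 0.022
pos [0.57, 3.68, 0.05] rz 0.022
pos [0.65, 3.67, 0.05] rz 0.022
pos [0.73, 3.66, 0.05] rz 0.022
pos [0.81, 3.64, 0.05] rz 0.022
pos [0.89, 3.62, 0.05] rz 0.022
pos [0.97, 3.6, 0.05] rz 0.022
[ 0.4537 -0.1229  0.1381] [-179.8     0.44  179.78] mm/row 37.3 deg/row 1.25
```

Call:
arm_command(deltas=[{"delta_pos":[-0.1,2.0,0],"delta_rot":[0,0,0.022]},{"delta_pos":[-0.08,3.73,0],"delta_rot":[0,0,0.022]},{"delta_pos":[0,3.73,0],"delta_rot":[0,0,0.022]},{"delta_pos":[0.08,3.73,0],"delta_rot":[0,0,0.022]},{"delta_pos":[0.16,3.72,0],"delta_rot":[0,0,0.022]}])

```text
time: 21.75
tcp_pos: [0.4581, 0.0488, 0.1326]
ee_rot: [180.0, -0.1, 173.4]
ft_force: [1.3, 0.2, -2.1]
width: 0.674
grip_force: 43.7
```

Call:
arm_command(deltas=[{"delta_pos":[0.25,3.72,0],"delta_rot":[0,0,0.022]},{"delta_pos":[0.33,3.71,0],"delta_rot":[0,0,0.022]},{"delta_pos":[0.41,3.71,0],"delta_rot":[0,0,0.022]},{"delta_pos":[0.49,3.7,0],"delta_rot":[0,0,0.022]},{"delta_pos":[0.57,3.68,0],"delta_rot":[0,0,0.022]}])

```text
time: 22.17
tcp_pos: [0.4668, 0.235, 0.1323]
ee_rot: [-179.9, -0.1, 167.1]
ft_force: [0.7, -0.7, -1.3]
width: 0.671
grip_force: 43.7
```

Call:
arm_command(deltas=[{"delta_pos":[0.65,3.67,0],"delta_rot":[0,0,0.022]},{"delta_pos":[0.73,3.66,0],"delta_rot":[0,0,0.022]},{"delta_pos":[0.81,3.64,0],"delta_rot":[0,0,0.022]},{"delta_pos":[0.89,3.62,0],"delta_rot":[0,0,0.022]},{"delta_pos":[0.97,3.0,0],"delta_rot":[0,0,0.022]}])

```text
time: 22.58
tcp_pos: [0.4744, 0.416, 0.1319]
ee_rot: [-179.9, -0.1, 160.9]
ft_force: [0.4, 0.0, -1.8]
width: 0.67
grip_force: 43.7
```

Call:
arm_command(deltas=[{"delta_pos":[0,1.5,0],"delta_rot":[0,0,0]},{"delta_pos":[0,0,0],"delta_rot":[0,0,0]},{"delta_pos":[0,0,0],"delta_rot":[0,0,0]}])

```text
time: 22.83
tcp_pos: [0.4792, 0.428, 0.1317]
ee_rot: [-179.8, -0.1, 161.0]
ft_force: [0.6, 0.4, -1.7]
width: 0.667
grip_force: 43.7
```

```bash
python3 plan.py 0.4826 0.4348 0.05 160.9 1
```

```text
pos [-0.09, 0.75, 8.17] rz 0.001
[0.4792 0.428  0.1317] [-1.7984e+02 -8.0000e-02  1.6096e+02] mm/row 82.1 deg/row 0.06
```

Call:
arm_command(deltas=[{"delta_pos":[-0.09,0.7,1.5],"delta_rot":[0,0,0]},{"delta_pos":[0,0,2.8],"delta_rot":[0,0,0]},{"delta_pos":[0,0,2.3],"delta_rot":[0,0,0]},{"delta_pos":[0,0,1.2],"delta_rot":[0,0,0]},{"delta_pos":[0,0,0.4],"delta_rot":[0,0,0]}])

```text
time: 23.25
tcp_pos: [0.481, 0.4313, 0.0477]
ee_rot: [-179.6, -0.3, 160.8]
ft_force: [0.6, -0.1, -3.0]
width: 0.671
grip_force: 43.7
```

Call:
arm_command(deltas=[{"delta_pos":[0,0,0],"delta_rot":[0,0,0]},{"delta_pos":[0,0,0],"delta_rot":[0,0,0]},{"delta_pos":[0,0,0],"delta_rot":[0,0,0]}])

```text
time: 23.5
tcp_pos: [0.4848, 0.435, 0.0536]
ee_rot: [179.8, 0.1, 160.9]
ft_force: [0.7, -0.5, -1.5]
width: 0.671
grip_force: 43.7
```

```bash
python3 crop.py g 0.480 0.436;  python3 plan.py 0.4826 0.4348 0.0263 160.9 1
```

```text
top crop origin 94 198
side crop origin 256 379
pos [0.18, -0.11, 2.73] rz -0.001
[0.4847 0.4352 0.0536] [1.7984e+02 1.2000e-01 1.6087e+02] mm/row 27.4 deg/row 0.03
```

View pics/g.png

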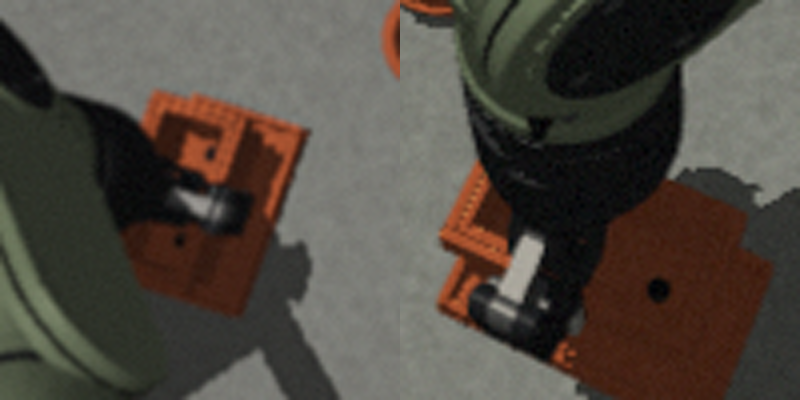

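The top half shows the oblong pot parallel to its saucer. The right-hand gap (pot edge crop x≈243, saucer edge ≈308 at the top) matches 8 mm of clearance plus parallax, so lower it.

Call:
arm_command(deltas=[{"delta_pos":[0.18,-0.11,0.8],"delta_rot":[0,0,0]},{"delta_pos":[0,0,0.8],"delta_rot":[0,0,0]},{"delta_pos":[0,0,0.5],"delta_rot":[0,0,0]},{"delta_pos":[0,0,0.3],"delta_rot":[0,0,0]},{"delta_pos":[0,0,0.15],"delta_rot":[0,0,0]}])

```text
time: 24.02
tcp_pos: [0.4804, 0.4335, 0.0264]
ee_rot: [-179.9, -0.1, 160.9]
ft_force: [-6.5, -3.1, 13.2]
width: 0.673
grip_force: 45.4
```

Call:
arm_command(deltas=[{"delta_pos":[0,0,0.05],"delta_rot":[0,0,0]},{"delta_pos":[0,0,0],"delta_rot":[0,0,0]},{"delta_pos":[0,0,0],"delta_rot":[0,0,0]}])

```text
time: 24.27
tcp_pos: [0.4811, 0.434, 0.0263]
ee_rot: [-180.0, -0.0, 160.9]
ft_force: [-2.7, -1.3, 4.6]
width: 0.671
grip_force: 44.5
```

Contact at the expected height. Release, retreat and check.

Call:
arm_command(deltas=[{"delta_pos":[0,0,0],"delta_rot":[0,0,0]},{"delta_pos":[0,0,0],"delta_rot":[0,0,0]},{"delta_pos":[0,0,0],"delta_rot":[0,0,0]},{"delta_pos":[0,0,0],"delta_rot":[0,0,0]}], gripper=1)

```text
time: 24.6
tcp_pos: [0.4814, 0.434, 0.0253]
ee_rot: [-180.0, -0.0, 160.9]
ft_force: [-0.6, -1.4, 0.2]
width: 0.998
grip_force: 0.0
```

Call:
arm_command(deltas=[{"delta_pos":[0,0,-1.5],"delta_rot":[0,0,0]},{"delta_pos":[0,0,-3],"delta_rot":[0,0,0]},{"delta_pos":[0,0,-3.5],"delta_rot":[0,0,0]},{"delta_pos":[0,0,-3.5],"delta_rot":[0,0,0]},{"delta_pos":[0,0,-3.5],"delta_rot":[0,0,0]}])

```text
time: 25.02
tcp_pos: [0.4811, 0.4338, 0.1766]
ee_rot: [-180.0, -0.0, 160.9]
ft_force: [0.1, 0.5, -0.7]
width: 0.999
grip_force: 0.0
```

Call:
arm_command(deltas=[{"delta_pos":[3,0,-2],"delta_rot":[0,0,0]},{"delta_pos":[4,0,-2],"delta_rot":[0,0,0]},{"delta_pos":[4,0,-1],"delta_rot":[0,0,0]},{"delta_pos":[4,0,0],"delta_rot":[0,0,0]},{"delta_pos":[4,0,0],"delta_rot":[0,0,0]}])

```text
time: 25.43
tcp_pos: [0.3035, 0.4962, 0.2257]
ee_rot: [179.8, 0.1, 160.8]
ft_force: [-0.1, 0.9, -0.2]
width: 1.001
grip_force: 0.0
```

Call:
arm_command(deltas=[{"delta_pos":[4,0,0],"delta_rot":[0,0,0]},{"delta_pos":[4,0,0],"delta_rot":[0,0,0]},{"delta_pos":[2,0,0],"delta_rot":[0,0,0]},{"delta_pos":[0,0,0],"delta_rot":[0,0,0]},{"delta_pos":[0,0,0],"delta_rot":[0,0,0]}])

```text
time: 25.85
tcp_pos: [0.2089, 0.5284, 0.2242]
ee_rot: [180.0, 0.0, 161.0]
ft_force: [-0.3, 0.3, 0.2]
width: 0.999
grip_force: 0.0
```

```bash
python3 - <<'E'
from h import *
ims={c:capture(c) for c in C}
for c in C: cv2.imwrite(f"pics/end_{c}.png",ims[c][:,:,::-1])
# where the placed pots' and saucers' outlines should lie
for n,x,y,yw in(("large",.573,.281,0),("small",.388,-.284,0),("square",.6165,-.078,np.radians(127.5)),("oblong",.48,.4357,np.radians(160.8))):
    W=np.vstack([place("saucer_"+n,[x,y,0,yw]),place("pot_"+n,[x,y,.005,yw])])
    for c in C:
        q=proj(W,c); d=comp(ims[c],q.mean(0)); print(n,c,"pred",q.min(0).round(1),q.max(0).round(1),"seen",d.min(0),d.max(0))
        for w in("saucer_","pot_"): cv2.polylines(ims[c],[cv2.convexHull(np.float32(proj(place(w+n,[x,y,.005*(w=="pot_"),yw]),c))).astype(int)],True,(0,255,255))
for c in C: cv2.imwrite(f"pics/end_{c}_o.png",ims[c][:,:,::-1])
E
```

```text
large top pred [189.1 193.4] [224.6 226.5] seen [188.5 193.5] [224.5 225.5]
large side pred [246.3 333.4] [287.9 382.4] seen [246.5 334.5] [287.5 382.5]
small top pred [421.6 265.3] [447.4 290. ] seen [422.5 265.5] [447.5 288.5]
small side pred [355.1 164.8] [377.6 190.6] seen [355.5 164.5] [377.5 190.5]
square top pred [328.2 169.7] [370. 212.] seen [329.5 170.5] [369.5 210.5]
square side pred [252.6 204.9] [294.4 249.8] seen [253.5 205.5] [294.5 248.5]
oblong top pred [120.7 220.9] [171.2 277.6] seen [121.5 221.5] [170.5 276.5]
oblong side pred [264.1 411.4] [349. 489.] seen [264.5 411.5] [348.5 479.5]
```

View pics/end_side.png

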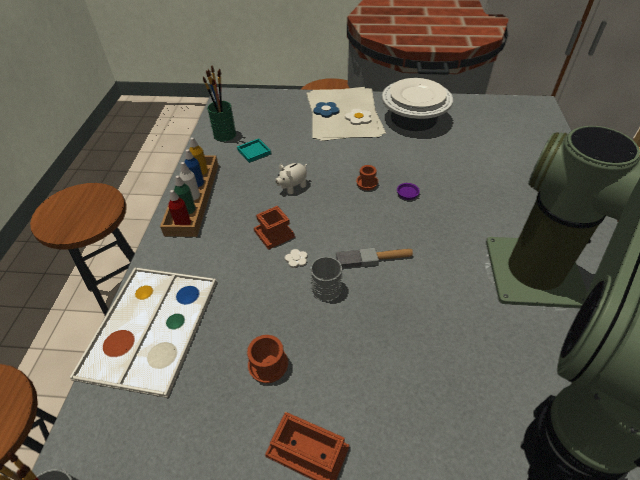

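View pics/end_top_o.png

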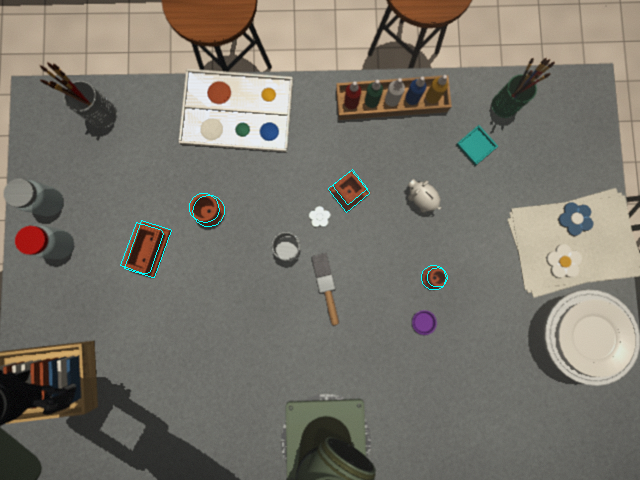

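In both views all four pots stand in their saucers: side view (267,358), (368,177), (272,225) and (308,445). Their outlines match the predicted ones to about 2 px, and the piggy and tin have not moved.

```bash
python3 -c "
from cell import *
print(sign_off())"
```

```text
the job is handed in; nothing more can be done
None
```

All four pots stand upright in their own saucers, with the square and oblong ones sitting straight and the piggy bank and tin unmoved in the final pictures; the job was handed in at about 26 s on the robot clock, and no verdict came back.

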